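# Park the scraper in its blade guard and hold the index plunger out

## Robot

A 6-joint arm with a two-finger parallel gripper is mounted at the origin on the work surface. World frame = base frame: x ahead of the robot, y to its left, z up, the work surface at z = 0. Lengths are in m, angles in rad, forces in N, time in s.
With the tool pointing down it reaches from about 0.225 to 0.875 m from the base axis. Payload 3.4 kg.
Tool frame: the origin (TCP) lies at the very end of the fingers, on their centre line; the grasp point (between the pads) lies manip.pinch_z behind it (manip.pinch_z is the distance from the TCP to the grasp point, in m); z points along the fingers, y is the direction in which the jaws open and shut (so a half turn about z gives the same grasp; the last joint's range is limited). The gripper opens to 85 mm and grips with 20 to 120 N. Pads are 22 mm wide; open, the fingers measure 114 mm over their backs; the gripper's body (76 mm by 85 mm) begins 54 mm behind the grasp point. The pads swing forward as they close: fully open they stand 13 mm farther back than shut.
Start: joints at [1.153, 0.276, 1.505, -0, 1.361, -0.121], TCP at [0.168, 0.55, 0.231] pointing down, gripper open.
Joint ranges: [-2.89, 2.89], [-0.75, 2.08], [0.22, 2.7], [-1.18, 4.32], [0.11, 2.71], [-2.7, 2.7]. Speed limits (rad/s): [2.57, 2.57, 3.14, 3.14, 3.14, 3.14].

## Interface

Orientations are given as a unit quaternion [w, x, y, z].
In Python, from rig import manip, imaging, workorder gives the robot as it stands.
- The arm moves only by the tool apply_moves, never from a script. Its argument "moves" is one flat list of numbers, 7 for each row, row after row: the finger opening in m, from 0 to 0.0854, then the shift along the tool's x, y, z in m, then the turn, a rotation vector about the tool's x, y, z in rad. In form: [jaw, tx, ty, tz, rx, ry, rz, jaw, tx, ty, tz, rx, ry, rz, ...]. A call has exactly 8 rows; each row shifts and turns the pose as measured when the row begins, along the tool's axes as they then stand; what a row does not reach is not made up. A row lasts 1/12 s, in which the tool goes at most 41.7 mm and 7.16 degrees, less where a joint would pass 70% of its speed; a pose out of reach is approached as far as the arm can. A call with a gripper value outside its range is refused whole. The fingers move at their own pace and stop on an object; "newtons" is the grip in N (left out, the last holds). Time passes only in rows, so rows that do not move let the fingers close, or fill a call up. It gives the time, the measured TCP pose, the force and the opening at its end, in the units of the state.
- manip.get_state(): the state, without advancing time (a new reading comes with each control period).
- imaging.get_image(name): name is "scene" or "top" or "wrist"; returns a dict with "image" (384x512x3 uint8, red, green, blue), "range_z" (384x512 float32, m along the optical axis (not along the pixel's ray), 0 where there is no reading), "fx", "fy", "cx", "cy" (pixels), "k1" (the pictures are not rectified: a ray, as slopes to the right and down, at radius r is drawn at 1 + k1 r^2 times it, then the intrinsics apply), "R" (3x3) and "t" (3): a world point X has camera coordinates R X + t. Camera axes: x right, y down, z forward; pixel columns grow to the right and rows downward; lengths in m; the calibration is good to about 2 mm. A picture is of the moment at which its call begins.
- workorder.sign_off(): hands the job in, once; it reports no verdict.
The state is a dict: "clock": time; "qpos": joint angles; "qd": joint speeds; "effort": joint torques, N m; "position": TCP position; "ee_rot": TCP orientation; "contact_force": force on the tool from outside, world axes, zero at the start; "moment": the same for the moment, N m; "width": finger opening in m.
Only numpy, scipy, OpenCV 4.12 (cv2) and the standard library are available. Lean on these libraries where they do the work, as an engineer would, in place of code of your own. Each camera call takes 0.05 s, during which the arm holds its last target.

## Task

Scraping of the canister on the indexing fixture is done on this side. First slide the loose scraper (orange grip) blade first, fully home into the slot of the empty blade guard and let go of it; then pull the fixture's red plunger knob fully back so that the pin is well clear of its seat hole, and finish while still holding it there, so that the dial is free to be turned from the other side of the bench. Do not turn the dial yourself, and leave the canisters and the other things on the bench where they are.

Things in the scene. Friction and masses are not known exactly. Their poses are not given: they have to be found in the camera images.
- scraper_grip (a point): Loose scraper, lying flat: steel strip 170 long, 3 thick; blade 75 long x 45 wide; orange grip 95 long x 24 wide on its upper face, top 17 above the underside. 115 g, balance point in the blade about 16 ahead of the grip. This point: centre line of the grip, 8.5 above the underside, 30 behind the grip's front end, 105 behind the blade's front edge. x axis points to the blade's front edge, z up.
- scraper_tip (a point): Middle of the straight front edge of the loose scraper's blade, half-way through its thickness (1.5 above the underside); axes as scraper_grip. With the blade against the slot's end wall the grip's front end stands 5 outside the mouth, and the scraper stays level when let go, its weight resting in the slot.
- guard: EMPTY blade guard, fixed: grey block 80 deep x 76 wide, clear cover (top at 38). Level slot, 54 wide x 9 high x 70 deep, floor 24 and ceiling 33 above the bench, open on the guard's -x side (roughly towards the robot), with tapered side and floor lips reaching 13 out from the mouth. Origin: on the bench under the middle of the mouth; x axis points into the slot, end wall at x = +70.
- guard_full: A second guard of the same make, fixed to the bench, with a green-gripped scraper already parked in it (fixed; leave it). Same origin and axes; its grip reaches 101 outward (-x) from the mouth at 24 to 41 height, 24 wide. The two guards may stand in either place.
- fixture: Indexing fixture, fixed: grey base plate 265 x 180 x 12 (x = -155 to +110), round dial carrying a navy canister (84 diameter; clamp nut top at 214), plunger bracket (44 wide, x = -102 to -128, top at 92) with a sleeve to x = -151. Origin: on the bench under the dial's axis. x axis points from the plunger to the dial; the plunger's axis lies along it, 70 above the bench.
- pull_knob (a point): Red knob of the index plunger, axis level, 70 above the bench: round barrel 26 diameter x 24 long, with a flange 34 diameter x 6 thick on its outer (-x) end that stops fingers slipping off. Origin: centre of the barrel, 168 from the dial's axis when seated. x axis points to the dial; it is pulled along -x, not turned. Free beside and above; base plate (top at 12) below.
- plunger (a joint): Travel of the plunger, m: 0 = pin seated in the bush of the dial, 0.018 = fully back against its stop; the pin has left its hole at about 0.011. The spring pulls it home whenever it is let go: about 4 N at the start, 9 N fully back; an arm that gives way under this must be sent correspondingly farther.
- dial (a joint): Turn of the dial with the canister, rad: 0 at the start. Locked by the pin while it is seated (under 0.1 rad of play); once the pin is out only slight friction holds it.
- canister_1: Navy canister 84 diameter x 110 standing among or beyond the guards; origin under its centre. Leave it.
- canister_2: As canister_1. Leave it.
- canister_3: As canister_1. Leave it.
- canister_4: Smaller blue canister 72 diameter x 95, standing at the left; origin under its centre. Leave it.
- cap: Blue screw cap 90 diameter x 14 lying on the bench; origin under its centre. Leave it.
- jug: White bottle 76 diameter x 170 with a yellow cap; origin under its centre. Leave it.
- brush: Hand brush lying on the bench; leave it.

How it is judged:
By the outcome, as a careful person would: the job done as asked, in the order asked, and still so for the second after the job is handed in, while the arm keeps its last pose, push and grip.
It also fails if it takes over 61 s, if anything falls off the work surface, if the arm or the gripper's body presses on something with over 40 N, if the wrist force passes 120 N, or if a joint passes its speed limit or range.

## Working session

There is one attempt and no reset: what is moved stays moved. The work goes in short steps, Python scripts to look and compute and a tool call to move; the robot and the scene stay as the last step left them, time stands still between calls to the robot, and variables do not carry over. Pictures are saved under pics/ and viewed, and the job is handed in when it is done.

Besides the shell and the picture viewer there is one more tool, called after "Emit:" as name(argument=value, ...) on one line, values as JSON. apply_moves: Moves the arm, as the interface text tells. Its arguments: {"type":"object","properties":{"moves":{"type":"array"},"newtons":{"type":"number"}},"required":["moves"]}

```bash
ls; mkdir -p pics; cat > h.py <<'E'
import numpy as np, cv2
from rig import manip, imaging, workorder
from scipy.spatial.transform import Rotation as Ro
def cam(n):
    d=imaging.get_image(n); np.savez('last_%s.npz'%n,**{k:np.asarray(v) for k,v in d.items()}); return d
def ld(n): return dict(np.load('last_%s.npz'%n))
def px2w(d,u,v,z=None):
    K=np.array([[d['fx'],0,d['cx']],[0,d['fy'],d['cy']],[0,0,1]],float)
    x,y=(u-d['cx'])/d['fx'],(v-d['cy'])/d['fy']
    a,b=x,y
    for _ in range(20):
        f=1+d['k1']*(a*a+b*b); a,b=x/f,y/f
    R,t=d['R'],d['t']; r=R.T@np.array([a,b,1]); c=-R.T@t
    if z is None:
        s=float(d['range_z'][int(round(v)),int(round(u))])
    else: s=(z-c[2])/r[2]
    return c+s*r
def save(d,name,box=None,s=1):
    im=d['image'][:,:,::-1]
    if box: im=im[box[1]:box[3],box[0]:box[2]]
    cv2.imwrite('pics/'+name,cv2.resize(im,None,fx=s,fy=s,interpolation=cv2.INTER_CUBIC))
def st():
    s=manip.get_state(); R=Ro.from_quat(np.r_[s['ee_rot'][1:],s['ee_rot'][0]])
    return s,np.array(s['position']),R
E
python3 - <<'E'
from h import *
for n in ['scene','top']:
    d=cam(n); save(d,n+'0.png',s=1.5)
    print(n,d['fx'],d['k1'],-d['R'].T@d['t'])
s=manip.get_state(); print(s, manip.pinch_z)
E
```

```text
pics
scene 373.21770988721386 -0.11370260610296445 [1.33373077 0.69361663 0.76245327]
top 485.00780920049846 -0.17355657175659442 [0.36577049 0.05083019 1.45522019]
{'clock': 0.1, 'qpos': array([ 1.15298440e+00,  2.76566733e-01,  1.50600971e+00,  1.69301477e-05,
        1.36069291e+00, -1.21000544e-01]), 'qd': array([-0.00044057, -0.00259368, -0.00403932, -0.00028962,  0.00107431,
        0.00022233]), 'effort': array([ 2.35959606e-04, -4.17708063e+01, -2.46401900e+01, -2.83928484e-04,
        5.88055816e-03, -3.01092655e-05]), 'position': array([0.16798113, 0.54942921, 0.23050499]), 'ee_rot': array([-2.31114398e-04,  1.47863235e-01,  9.89007462e-01, -8.05910556e-04]), 'contact_force': array([-0.1940193 , -0.00604273, -0.7993736 ]), 'moment': array([ 0.0312466 , -0.00316034, -0.02173042]), 'width': 0.08547037693793312} 0.0187
```

View pics/top0.png

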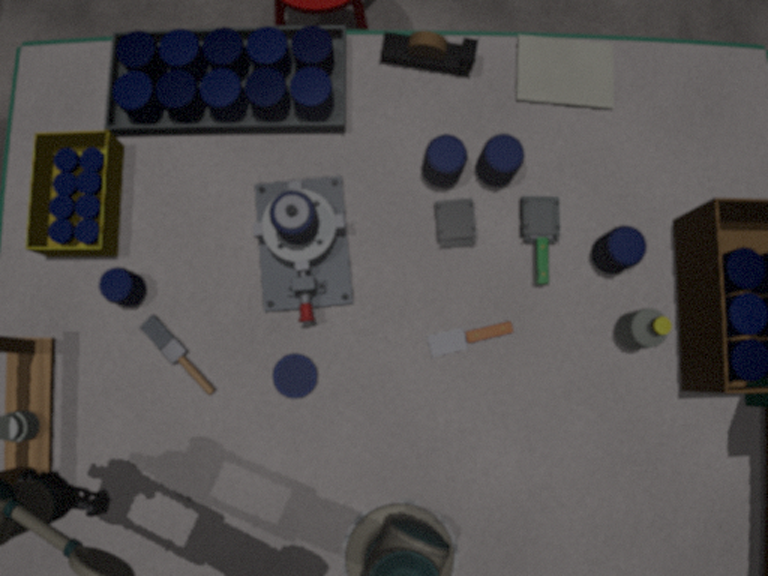

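View pics/scene0.png

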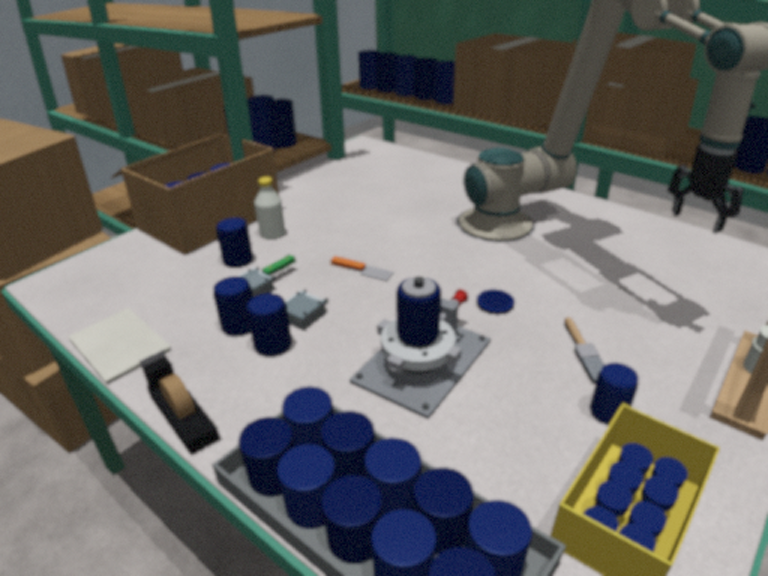

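The top view (1.5x) shows the loose scraper with its blade at about (447,342) and its grip ending at (512,327). The empty guard is at (456,222), the full one at (540,218), the red knob at (307,313) and the cap at (295,375).

```bash
python3 - <<'E'
from h import *
d=ld('top')
save(d,'t_a.png',(275,120,385,245),6)
save(d,'t_b.png',(160,110,245,260),4)
E
```

```text
(no output)
```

View pics/t_a.png

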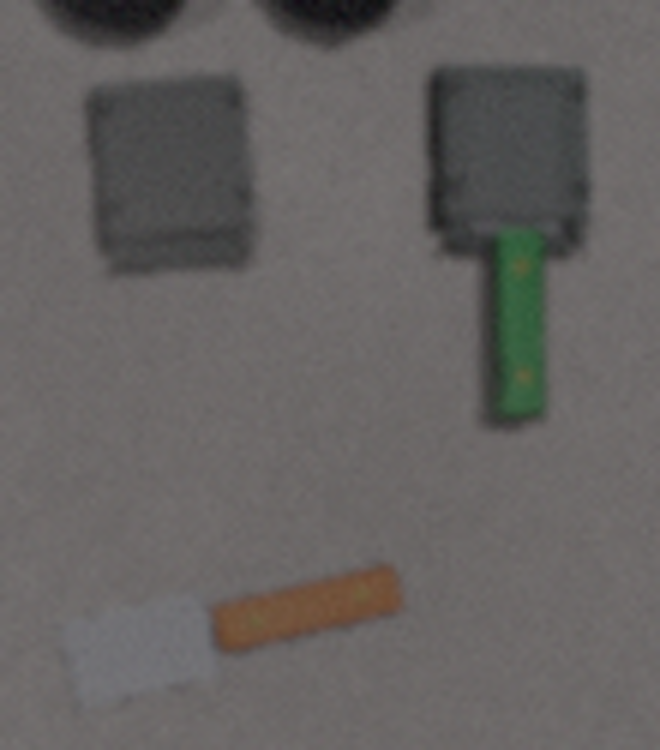

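View pics/t_b.png

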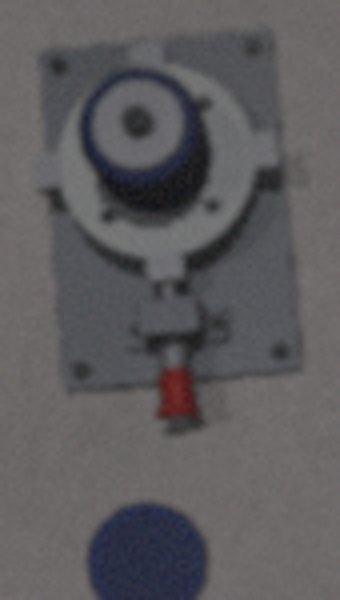

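```bash
python3 - <<'E'
from h import *
np.set_printoptions(precision=4,suppress=True)
d=ld('top')
def A(x,y,z,o=(275,120),s=6): return px2w(d,o[0]+(x+.5)/s-.5,o[1]+(y+.5)/s-.5,z)
for n,x,y,z in [('bladeF1',65,622,.003),('bladeF2',85,707,.003),('gripF1',215,603,.017),('gripF2',227,650,.017),('gripR1',388,567,.017),('gripR2',402,608,.017),
 ('gFarL',88,90,.038),('gFarR',240,78,.038),('gNearL',103,247,.038),('gNearR',252,230,.038),('lipL',112,273,.03),('lipR',245,262,.03),
 ('fFL',432,70,.038),('fFR',585,70,.038),('fgripL',498,415,.041),('fgripR',545,412,.041),('fgripfl',498,230,.041),('fgripfr',543,230,.041)]: print(n,A(x,y,z))
B=lambda x,y,z:A(x,y,z,(160,110),4)
for n,x,y,z in [('p1',40,50,.012),('p2',272,30,.012),('p3',68,390,.012),('p4',302,368,.012),('nut',138,122,.214),('knobTopIn',176,370,.083),('flange',178,415,.087),('cap',148,560,.014)]: print(n,B(x,y,z))
for u,v in [(160+44,110+96)]: print(px2w(d,u,v))
E
```

```text
bladeF1 [ 0.4372 -0.0586  0.003 ]
bladeF2 [ 0.3948 -0.0682  0.003 ]
gripF1 [ 0.4456 -0.1322  0.017 ]
gripF2 [ 0.4223 -0.1378  0.017 ]
gripR1 [ 0.4631 -0.2192  0.017 ]
gripR2 [ 0.4426 -0.2258  0.017 ]
gFarL [ 0.7005 -0.0705  0.038 ]
gFarR [ 0.7069 -0.1469  0.038 ]
gNearL [ 0.6208 -0.0768  0.038 ]
gNearR [ 0.6295 -0.1512  0.038 ]
lipL [ 0.6091 -0.0818  0.03  ]
lipR [ 0.6147 -0.1485  0.03  ]
fFL [ 0.7115 -0.2444  0.038 ]
fFR [ 0.7122 -0.323   0.038 ]
fgripL [ 0.5363 -0.2715  0.041 ]
fgripR [ 0.5378 -0.2953  0.041 ]
fgripfl [ 0.6292 -0.2745  0.041 ]
fgripfr [ 0.6293 -0.2974  0.041 ]
p1 [0.7469 0.2941 0.012 ]
p2 [0.7616 0.1156 0.012 ]
p3 [0.4852 0.2672 0.012 ]
p4 [0.5017 0.0918 0.012 ]
nut [0.6444 0.194  0.214 ]
knobTopIn [0.4936 0.1795 0.083 ]
flange [0.4613 0.1774 0.087 ]
cap [0.3588 0.2056 0.014 ]
[0.4829 0.1786 0.0794]
```

Emit:
apply_moves(moves=[0.0854,-0.024,-0.031,0,0,0,0,0.0854,-0.024,-0.031,0,0,0,0,0.0854,-0.024,-0.031,0,0,0,0,0.0854,-0.024,-0.031,0,0,0,0,0.0854,-0.024,-0.031,0,0,0,0,0.0854,-0.024,-0.031,0,0,0,0,0.0854,-0.024,-0.031,0,0,0,0,0.0854,-0.024,-0.031,0,0,0,0], newtons=60)

```text
clock: 0.77
position: [0.2797, 0.2516, 0.2251]
ee_rot: [-0.002, 0.141, 0.99, -0.002]
contact_force: [2.0, -0.7, -0.8]
width: 0.0854
```

Emit:
apply_moves(moves=[0.0854,-0.024,-0.031,0,0,0,0,0.0854,-0.024,-0.031,0,0,0,0,0.0854,-0.024,-0.031,0,0,0,0,0.0854,-0.024,-0.031,0,0,0,0,0.0854,-0.024,-0.031,0,0,0,0,0.0854,-0.024,-0.031,0,0,0,0,0.0854,-0.024,-0.031,0,0,0,0,0.0854,-0.024,-0.031,0,0,0,0])

```text
clock: 1.43
position: [0.3941, -0.055, 0.2248]
ee_rot: [-0.001, 0.14, 0.99, -0.001]
contact_force: [1.5, 1.1, 0.4]
width: 0.0853
```

Emit:
apply_moves(moves=[0.0854,0,0,0,0,0,0.12,0.0854,0,0,0,0,0,0.12,0.0854,0,0,0,0,0,0.12,0.0854,0,0,0,0,0,0.12,0.0854,0,0,0,0,0,0.12,0.0854,0,0,0,0,0,0.12,0.0854,0,0,0,0,0,0.12,0.0854,0,0,0,0,0,0.12])

```text
clock: 2.1
position: [0.3958, -0.0667, 0.2219]
ee_rot: [-0.001, 0.598, 0.801, -0.004]
contact_force: [-0.1, 0.8, -0.9]
width: 0.0853
```

```bash
cat >> h.py <<'E'
np.set_printoptions(precision=4,suppress=True)
def rep(target=None,jaw=None):
    s,p,R=st(); M=R.as_matrix()
    print('t',round(s['clock'],2),'p',p,'w',round(s['width'],4),'F',s['contact_force'],'M',s['moment'])
    print('jaw deg',np.degrees(np.arctan2(M[1,1],M[0,1])),'x deg',np.degrees(np.arctan2(M[1,0],M[0,0])),'z',M[:,2])
    if target is not None:
        print('tool shift',M.T@(np.array(target)-p))
    if jaw is not None:
        c,n=np.cos(np.radians(jaw)),np.sin(np.radians(jaw))
        y=np.array([c,n,0]); z=np.array([0,0,-1.]); T=np.c_[np.cross(y,z),y,z]
        print('rotvec',(R.inv()*Ro.from_matrix(T)).as_rotvec())
E
python3 -c "
from h import *
rep([.4403,-.1643,.12],12.5)"
```

```text
t 2.1 p [ 0.3958 -0.0667  0.2219] w 0.0853 F [-0.0844  0.7684 -0.8838] M [ 0.0031 -0.0332  0.0116]
jaw deg 16.538930778164413 x deg 106.53978579370526 z [-0.0065 -0.004  -1.    ]
tool shift [-0.106   0.0157  0.102 ]
rotvec [-0.0073  0.0023  0.0705]
```

Emit:
apply_moves(moves=[0.0854,-0.0265,0.004,0.0255,-0.004,0,0.036,0.0854,-0.0265,0.004,0.0255,-0.004,0,0.036,0.0854,-0.0265,0.004,0.0255,0,0,0,0.0854,-0.0265,0.004,0.0255,0,0,0,0.0854,0,0,0,0,0,0,0.0854,0,0,0,0,0,0,0.0854,0,0,0,0,0,0,0.0854,0,0,0,0,0,0])

```text
clock: 2.77
position: [0.438, -0.1682, 0.1167]
ee_rot: [0.002, 0.629, 0.777, 0.001]
contact_force: [-0.1, -0.1, 0.5]
width: 0.0854
```

```bash
python3 -c "
from h import *
d=cam('wrist'); save(d,'w1.png',s=1.5)
rep([.4403,-.1643,.12],12.5)"
```

```text
t 2.82 p [ 0.438 -0.168  0.117] w 0.0853 F [ 0.0108 -0.0197 -0.0633] M [-0.0254 -0.0123 -0.0176]
jaw deg 12.056796960899133 x deg 102.05651427446875 z [ 0.0048 -0.     -1.    ]
tool shift [ 0.0032  0.003  -0.003 ]
rotvec [ 0.0047  0.0011 -0.0077]
```

View pics/w1.png

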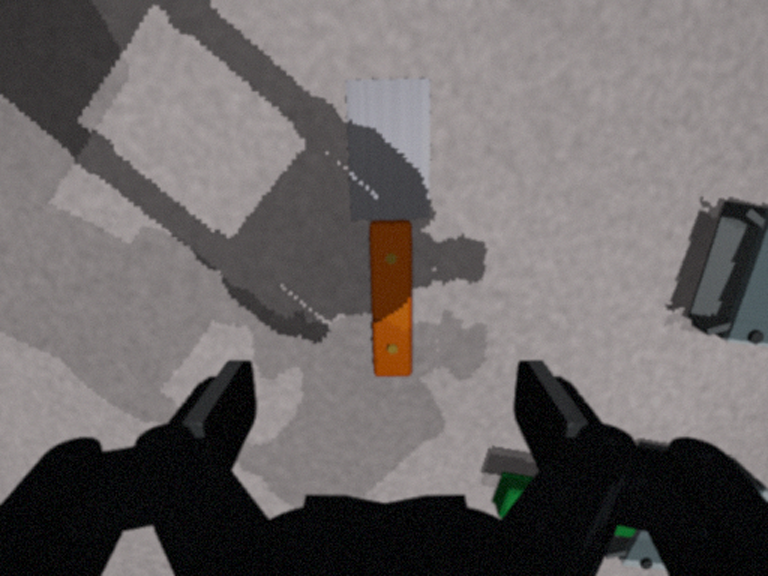

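The wrist view (1.5x) shows the blade front corners at (347,80) and (428,80), the grip front at (370–412,222) and the grip rear at (374–411,376). It lies almost aligned with the tool.

```bash
python3 -c "
from h import *
d=ld('wrist')
P={}
for n,u,v,z in [('b1',347,80,.003),('b2',428,80,.003),('f1',370,222,.017),('f2',412,222,.017),('r1',374,376,.017),('r2',411,376,.017)]:
    P[n]=px2w(d,(u+.5)/1.5-.5,(v+.5)/1.5-.5,z); print(n,P[n])
b=(P['b1']+P['b2'])/2;f=(P['f1']+P['f2'])/2;r=(P['r1']+P['r2'])/2
for a,c in [(r,f),(f,b),(r,b)]:
    v=c-a; print(np.linalg.norm(v[:2]),np.degrees(np.arctan2(v[1],v[0])))
h=np.radians(102); g=f[:2]-.027*np.array([np.cos(h),np.sin(h)]); print('g',g,'f',f,'b',b)
rep([g[0],g[1],.03],12)
rep([g[0],g[1],.03],13)
"
```

```text
b1 [ 0.3978 -0.0663  0.003 ]
b2 [ 0.4398 -0.0573  0.003 ]
f1 [ 0.4248 -0.1359  0.017 ]
f2 [ 0.4471 -0.1312  0.017 ]
r1 [ 0.4456 -0.2266  0.017 ]
r2 [ 0.4675 -0.2221  0.017 ]
0.0931039543725422 102.7882662721882
0.07375669496624787 103.42569908529399
0.16685810246131946 103.07002758018379
g [ 0.4416 -0.16  ] f [ 0.4359 -0.1336  0.017 ] b [ 0.4188 -0.0618  0.003 ]
t 2.82 p [ 0.438 -0.168  0.117] w 0.0853 F [ 0.0108 -0.0197 -0.0633] M [-0.0254 -0.0123 -0.0176]
jaw deg 12.056796960899133 x deg 102.05651427446875 z [ 0.0048 -0.     -1.    ]
tool shift [0.0072 0.0047 0.087 ]
rotvec [0.0047 0.001  0.001 ]
t 2.82 p [ 0.438 -0.168  0.117] w 0.0853 F [ 0.0108 -0.0197 -0.0633] M [-0.0254 -0.0123 -0.0176]
jaw deg 12.056796960899133 x deg 102.05651427446875 z [ 0.0048 -0.     -1.    ]
tool shift [0.0072 0.0047 0.087 ]
rotvec [ 0.0047  0.0011 -0.0165]
```

Emit:
apply_moves(moves=[0.0854,0.0018,0.0012,0.021,0.004,0,-0.016,0.0854,0.0018,0.0012,0.021,0,0,0,0.0854,0.0018,0.0012,0.021,0,0,0,0.0854,0.0018,0.0012,0.019,0,0,0,0.0854,0,0,0,0,0,0,0.0854,0,0,0,0,0,0,0.06,0,0,0,0,0,0,0.05,0,0,0,0,0,0])

```text
clock: 3.48
position: [0.4469, -0.1573, 0.0433]
ee_rot: [0.011, 0.619, 0.785, 0.002]
contact_force: [-0.2, -0.1, 0.5]
width: 0.0638
```

```bash
python3 -c "
from h import *
rep([.4416,-.16,.002],13)"
```

```text
t 3.48 p [ 0.4469 -0.1573  0.0433] w 0.0638 F [-0.1511 -0.0854  0.4522] M [ 0.0104  0.0024 -0.0309]
jaw deg 13.468750392152959 x deg 103.45516453780657 z [ 0.0194 -0.0101 -0.9998]
tool shift [-0.0008 -0.0064  0.0412]
rotvec [0.0166 0.0143 0.0081]
```

Emit:
apply_moves(moves=[0.05,0,-0.003,0.013,0.008,0.007,0.004,0.05,0,-0.003,0.013,0.008,0.007,0.004,0.05,0,0,0.009,0,0,0,0.05,0,0,0,0,0,0,0.05,0,0,0,0,0,0,0.05,0,0,0,0,0,0,0.05,0,0,0,0,0,0,0.05,0,0,0,0,0,0])

```text
clock: 4.15
position: [0.4431, -0.1612, 0.0078]
ee_rot: [0.002, 0.623, 0.782, 0.0]
contact_force: [0.4, -0.0, -0.6]
width: 0.05
```

```bash
python3 -c "
from h import *
rep([.4416,-.16,.002],13)
d=cam('wrist'); save(d,'w2.png',s=1.5)
"
```

```text
t 4.15 p [ 0.4431 -0.1612  0.0078] w 0.05 F [ 0.4225 -0.0213 -0.638 ] M [ 0.0261  0.0107 -0.0334]
jaw deg 12.889365767975052 x deg 102.88867949400925 z [ 0.0043 -0.0024 -1.    ]
tool shift [ 0.0015 -0.0012  0.0058]
rotvec [ 0.0036  0.0033 -0.0019]
```

View pics/w2.png

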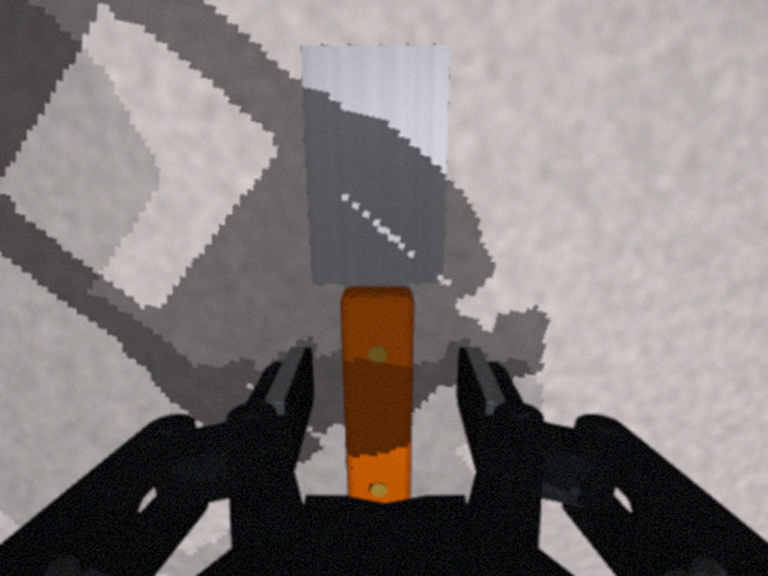

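The grip at (378,290–500) sits centred between the fingertips at (312) and (460). I'll go down about 5 mm and close.

Emit:
apply_moves(moves=[0.05,0.001,-0.001,0.005,0.004,0.003,-0.002,0.05,0,0,0,0,0,0,0.02,0,0,0,0,0,0,0.01,0,0,0,0,0,0,0.01,0,0,0,0,0,0,0.01,0,0,0,0,0,0,0.01,0,0,0,0,0,0,0.01,0,0,0,0,0,0], newtons=60)

```text
clock: 4.87
position: [0.4425, -0.1607, 0.0034]
ee_rot: [0.001, 0.622, 0.783, -0.0]
contact_force: [0.6, -0.8, 0.3]
width: 0.0226
```

```bash
python3 -c "
from h import *
rep([.4416,-.16,.1],13)
d=cam('wrist'); save(d,'w3.png',s=1.5)
"
```

```text
t 4.87 p [ 0.4425 -0.1607  0.0034] w 0.0226 F [ 0.6024 -0.8308  0.3452] M [-0.0137 -0.0235 -0.0033]
jaw deg 13.05997482421188 x deg 103.05986630753188 z [ 0.0014 -0.0016 -1.    ]
tool shift [ 0.0007 -0.0006 -0.0966]
rotvec [0.001  0.0019 0.001 ]
```

View pics/w3.png

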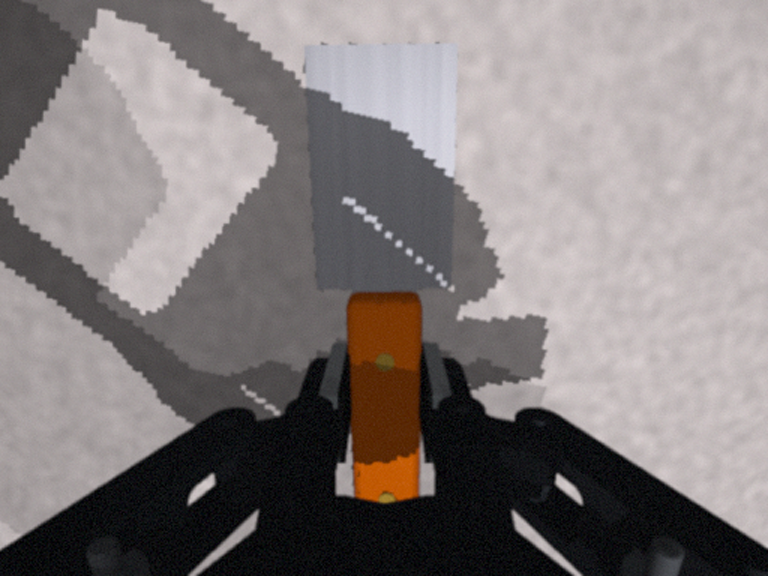

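The scraper is held: opening 22.6 mm, with the blade square ahead at (305–457, 45). Next I lift it.

Emit:
apply_moves(moves=[0.01,0,0,0,0,0,0,0.01,0,0,-0.01,0,0,0,0.01,0,0,-0.015,0,0,0,0.01,0,0,-0.02,0,0,0,0.01,0,0,-0.02,0,0,0,0.01,0,0,-0.02,0,0,0,0.01,0,0,-0.015,0,0,0,0.01,0,0,0,0,0,0], newtons=80)

```text
clock: 5.58
position: [0.4402, -0.1593, 0.1051]
ee_rot: [-0.003, 0.622, 0.783, -0.001]
contact_force: [0.4, 0.4, -1.3]
width: 0.0219
```

```bash
python3 -c "
from h import *
rep([.4416,-.16,.1],-85)
d=cam('wrist'); save(d,'w4.png',s=1.5)
"
```

```text
t 5.58 p [ 0.4402 -0.1593  0.1051] w 0.0219 F [ 0.3981  0.4192 -1.2615] M [-0.0529 -0.0448 -0.0189]
jaw deg 13.036850072431038 x deg 103.03595059895693 z [-0.0053  0.0022 -1.    ]
tool shift [-0.001   0.0013  0.005 ]
rotvec [-0.0063  0.0015  1.7111]
```

View pics/w4.png

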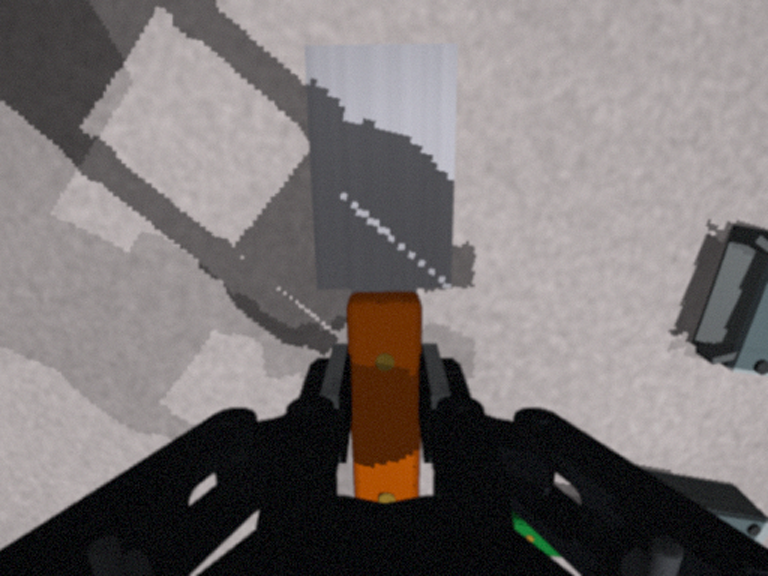

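Emit:
apply_moves(moves=[0.01,0,0,0,0,0,0.11,0.01,0,0,0,0,0,0.11,0.01,0,0,0,0,0,0.11,0.01,0,0,0,0,0,0.11,0.01,0,0,0,0,0,0.11,0.01,0,0,0,0,0,0.11,0.01,0,0,0,0,0,0.11,0.01,0,0,0,0,0,0.11])

```text
clock: 6.3
position: [0.4326, -0.1554, 0.0933]
ee_rot: [-0.01, 0.905, 0.424, -0.008]
contact_force: [0.3, -0.0, -0.7]
width: 0.0219
```

Emit:
apply_moves(moves=[0.01,0,0,0,0,0,0.11,0.01,0,0,0,0,0,0.11,0.01,0,0,0,0,0,0.11,0.01,0,0,0,0,0,0.11,0.01,0,0,0,0,0,0.11,0.01,0,0,0,0,0,0.11,0.01,0,0,0,0,0,0.11,0.01,0,0,0,0,0,0])

```text
clock: 6.97
position: [0.4238, -0.1508, 0.0803]
ee_rot: [-0.013, 0.999, 0.032, -0.022]
contact_force: [0.3, -0.1, -1.4]
width: 0.0222
```

```bash
python3 -c "
from h import *
rep([.4855,-.1255,.105],-85.3)
"
```

```text
t 6.97 p [ 0.4238 -0.1508  0.0803] w 0.0222 F [ 0.2524 -0.0889 -1.3844] M [ 0.0034 -0.0199 -0.0179]
jaw deg -86.34934204324975 x deg 3.7172587416219938 z [-0.0453  0.0237 -0.9987]
tool shift [ 0.0621 -0.022  -0.0269]
rotvec [-0.027   0.0435 -0.0177]
```

Emit:
apply_moves(moves=[0.01,0.015,-0.005,-0.007,-0.013,0.022,-0.009,0.01,0.015,-0.005,-0.007,-0.013,0.022,-0.009,0.01,0.014,-0.005,-0.007,0,0,0,0.01,0.013,-0.004,-0.004,0,0,0,0.01,0,0,0,0,0,0,0.01,0,0,0,0,0,0,0.01,0,0,0,0,0,0,0.01,0,0,0,0,0,0])

```text
clock: 7.63
position: [0.4773, -0.1236, 0.099]
ee_rot: [-0.003, 0.999, 0.05, -0.004]
contact_force: [0.1, 0.4, -1.0]
width: 0.0217
```

```bash
python3 -c "
from h import *
rep([.4855,-.1255,.105],-85.3)
d=cam('wrist'); save(d,'w5.png',s=1.5)
d=cam('top'); save(d,'t5.png',(275,110,385,235),5)
"
```

```text
t 7.63 p [ 0.4773 -0.1236  0.099 ] w 0.0217 F [ 0.0636  0.3534 -1.0478] M [-0.0275  0.0456  0.0098]
jaw deg -84.26592785238627 x deg 5.736851857889301 z [-0.009   0.0049 -0.9999]
tool shift [ 0.008   0.0027 -0.0061]
rotvec [-0.0057  0.0085  0.0181]
```

View pics/w5.png

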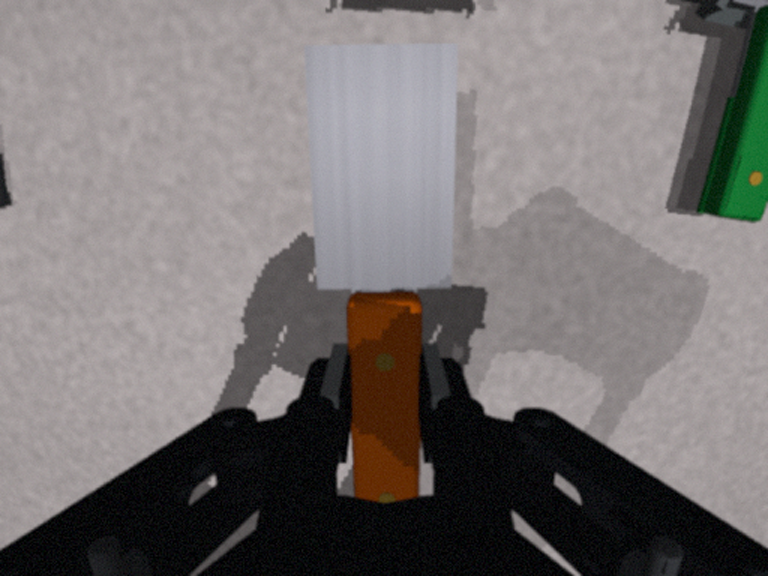

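View pics/t5.png

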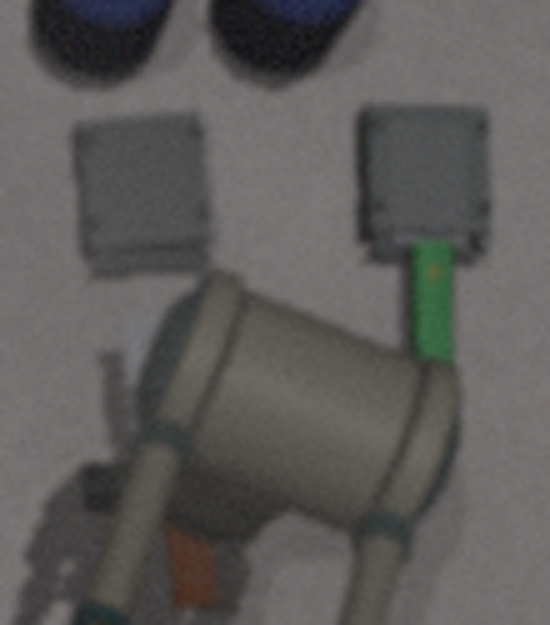

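```bash
python3 -c "
from h import *
d=ld('wrist'); save(d,'w5c.png',(200,0,340,40),5.6)
m=d['range_z'][0:12,215:325]; print(m[::3,::10])
"
```

```text
[[0.2097 0.2098 0.2094 0.2106 0.2083 0.2093 0.2091 0.2097 0.2091 0.2086
  0.209 ]
 [0.2097 0.2117 0.2106 0.2104 0.2097 0.2101 0.     0.2098 0.2101 0.2095
  0.21  ]
 [0.2115 0.2113 0.2109 0.212  0.2106 0.2098 0.2106 0.2111 0.2102 0.2104
  0.2107]
 [0.212  0.2109 0.2118 0.2109 0.2119 0.2106 0.212  0.212  0.2112 0.2104
  0.2102]]
```

View pics/w5c.png

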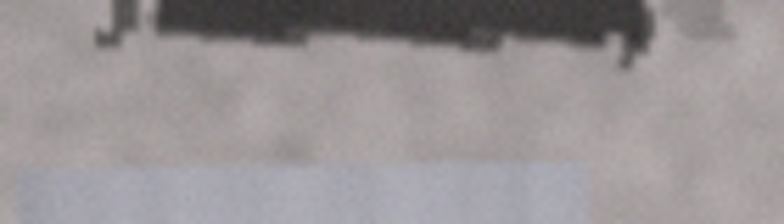

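Emit:
apply_moves(moves=[0.01,-0.006,0,-0.008,0,0.11,0.009,0.01,-0.006,0,-0.008,0,0.11,0.009,0.01,-0.006,0,-0.008,0,0.11,0,0.01,0,0,0,0,0,0,0.01,0,0,0,0,0,0,0.01,0,0,0,0,0,0,0.01,0,0,0,0,0,0,0.01,0,0,0,0,0,0])

```text
clock: 8.4
position: [0.4547, -0.1266, 0.1185]
ee_rot: [-0.01, 0.986, 0.039, 0.163]
contact_force: [-0.2, 1.0, -1.3]
width: 0.0219
```

```bash
python3 -c "
from h import *
d=cam('wrist'); save(d,'w6.png',s=1.5)
rep([.4855,-.1255,.105],-85.3)
"
```

```text
t 8.45 p [ 0.4551 -0.1267  0.1186] w 0.0215 F [-0.3105 -0.5319 -1.283 ] M [-0.0225  0.2108  0.0086]
jaw deg -85.39724249527 x deg 4.470008578281464 z [ 0.3211  0.0323 -0.9465]
tool shift [0.0244 0.0013 0.0226]
rotvec [-0.0065 -0.3285 -0.0028]
```

View pics/w6.png

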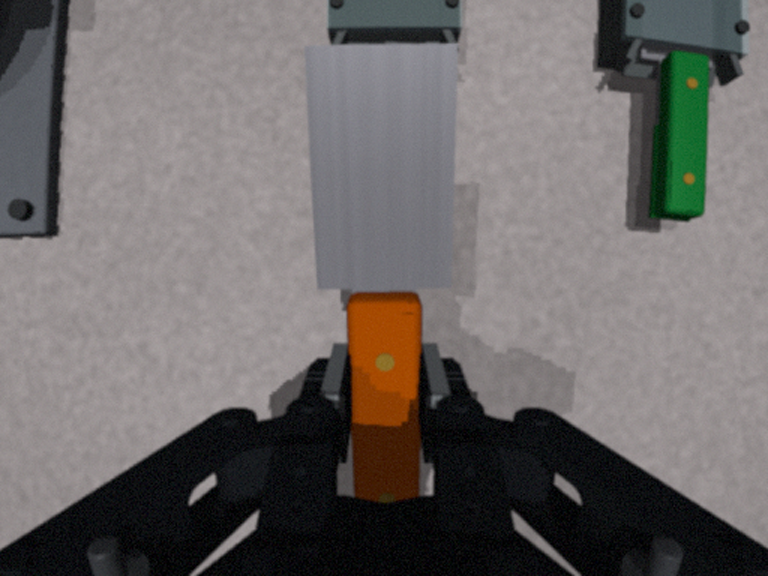

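```bash
python3 -c "
from h import *
d=ld('wrist'); save(d,'w6c.png',(200,0,330,40),6)
"
```

```text
(no output)
```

View pics/w6c.png

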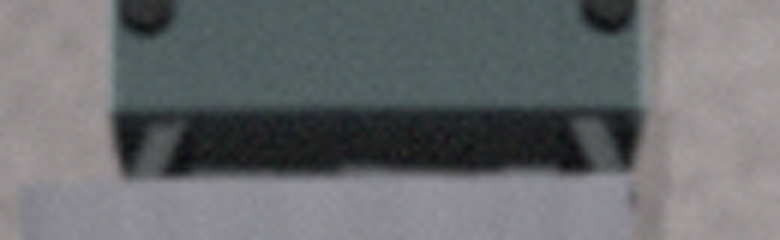

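The crop (6x) shows the cover's near edge running from (113,110) to (648,107), with screws at (146,10) and (607,8).

```bash
python3 -c "
from h import *
d=ld('wrist')
q=lambda x,y,z:px2w(d,200+(x+.5)/6-.5,(y+.5)/6-.5,z)
a,b=q(113,110,.038),q(648,107,.038); s1,s2=q(146,10,.039),q(607,8,.039)
for l,r in[(a,b),(s1,s2)]:
  v=l-r; print(l,r,(l+r)/2,np.linalg.norm(v),np.degrees(np.arctan2(-v[0],v[1])))
D=lambda u,v,z:px2w(d,(u+.5)/1.5-.5,(v+.5)/1.5-.5,z)
print('full grip rear',D(682,216,.041), D(652,217,.041),D(704,214,.041))
# where slot centre line & blade
"
```

```text
[ 0.6285 -0.0816  0.038 ] [ 0.6347 -0.1559  0.038 ] [ 0.6316 -0.1187  0.038 ] 0.07451353856041552 4.761175894397619
[ 0.6432 -0.085   0.039 ] [ 0.6484 -0.1491  0.039 ] [ 0.6458 -0.1171  0.039 ] 0.06437309763965224 4.663205690038242
full grip rear [ 0.5378 -0.2829  0.041 ] [ 0.5357 -0.2658  0.041 ] [ 0.5402 -0.2957  0.041 ]
```

Emit:
apply_moves(moves=[0.01,0.009,0,0.02,-0.003,-0.11,0,0.01,0.009,0,0.02,-0.003,-0.11,0,0.01,0.009,0,0.02,0,-0.108,0,0.01,0.009,0,0.008,0,0,0,0.01,0,0,0,0,0,0,0.01,0,0,0,0,0,0,0.01,0,0,0,0,0,0,0.01,0,0,0,0,0,0])

```text
clock: 9.12
position: [0.507, -0.1222, 0.0552]
ee_rot: [0.001, 0.999, 0.04, -0.003]
contact_force: [-1.1, -0.2, -0.9]
width: 0.0218
```

```bash
python3 -c "
from h import *
rep([.5004,-.127,.031],-85.3)
"
```

```text
t 9.12 p [ 0.507  -0.1222  0.0552] w 0.0218 F [-1.1073 -0.1664 -0.8889] M [-0.0219  0.0281  0.0005]
jaw deg -85.38934880443935 x deg 4.609955807824171 z [-0.0051 -0.0027 -1.    ]
tool shift [-0.0068  0.0042  0.0242]
rotvec [ 0.0023  0.0053 -0.0016]
```

Emit:
apply_moves(moves=[0.01,-0.004,0.002,0.008,0.002,0.005,-0.001,0.01,-0.003,0.002,0.008,0,0,0,0.01,0,0,0.006,0,0,0,0.01,0,0,0,0,0,0,0.01,0,0,0,0,0,0,0.01,0,0,0,0,0,0,0.01,0,0,0,0,0,0,0.01,0,0,0,0,0,0])

```text
clock: 9.78
position: [0.4956, -0.1281, 0.0374]
ee_rot: [0.001, 0.999, 0.038, 0.003]
contact_force: [-0.0, 0.5, -0.9]
width: 0.0223
```

```bash
python3 -c "
from h import *
rep([.5004,-.127,.031],-85.3)
d=cam('wrist'); save(d,'w7.png',s=1.5)
d=cam('scene'); save(d,'s7.png',(140,150,280,230),5.5)
"
```

```text
t 9.78 p [ 0.4956 -0.1281  0.0374] w 0.0223 F [-0.0119  0.5127 -0.8528] M [-0.0777  0.0246 -0.0418]
jaw deg -85.64278745051543 x deg 4.3579958373187 z [ 0.0066 -0.0016 -1.    ]
tool shift [ 0.0048 -0.0007  0.0064]
rotvec [ 0.0021 -0.0065 -0.006 ]
```

View pics/w7.png

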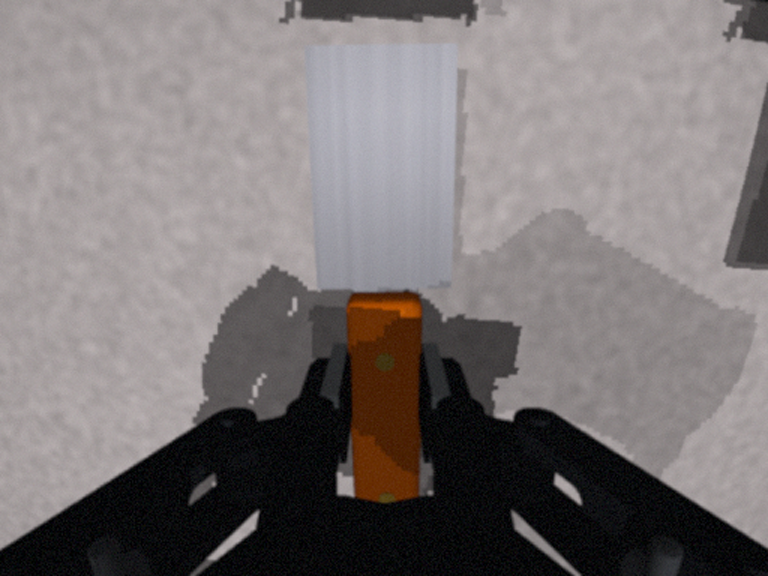

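View pics/s7.png

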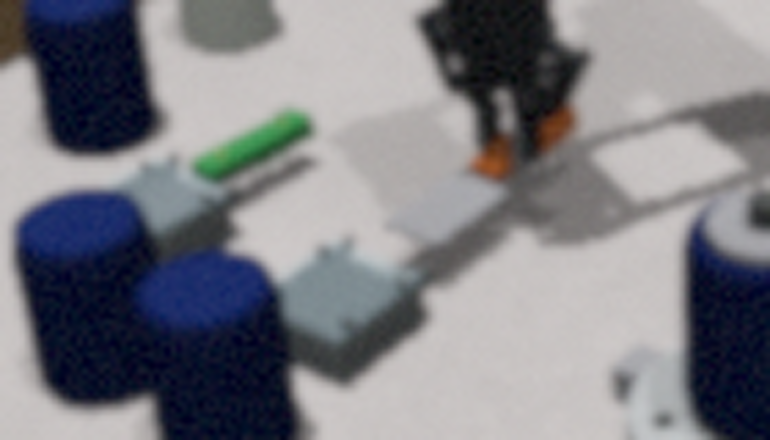

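```bash
python3 -c "
from h import *
d=ld('scene'); 
im=d['image'][170:230,180:240,::-1]; 
cv2.imwrite('pics/s7b.png',cv2.resize(im,(720,720),interpolation=cv2.INTER_LANCZOS4)[:600])
"
```

```text
(no output)
```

View pics/s7b.png

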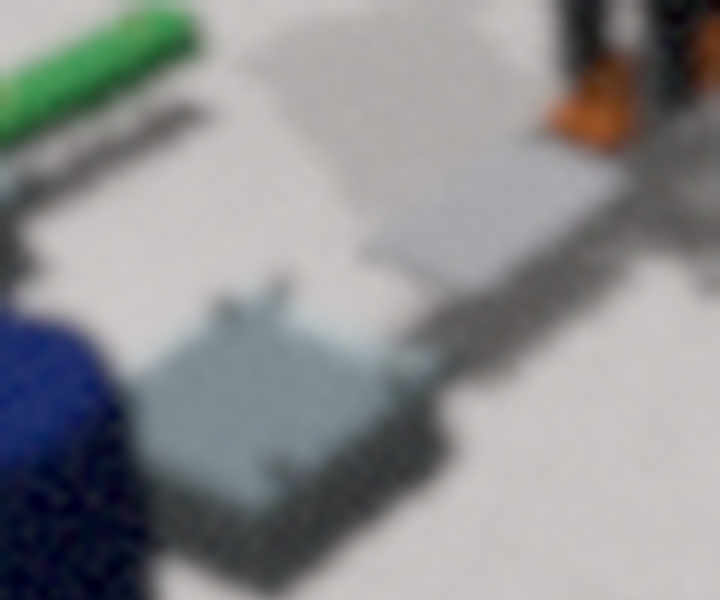

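```bash
python3 -c "
from h import *
d=ld('scene')
q=lambda x,y,z:px2w(d,180+(x+.5)/12-.5,170+(y+.5)/12-.5,z)
for n,x,y,z in [('t1',365,250,.037),('t2',485,295,.037),('r1',520,135,.037),('r2',630,185,.037),('mR',265,300,.038),('mL',405,385,.038),('fL',265,515,.038),('fR',130,390,.038)]: print(n,q(x,y,z))
p=np.array([.4956,-.1281]);h=np.radians(4.36);print('pred tip',p+.103*np.array([np.cos(h),np.sin(h)]))
"
```

```text
t1 [ 0.6012 -0.1366  0.037 ]
t2 [ 0.5965 -0.0921  0.037 ]
r1 [ 0.5272 -0.1442  0.037 ]
r2 [ 0.5274 -0.0984  0.037 ]
mR [ 0.6386 -0.1399  0.038 ]
mL [ 0.6438 -0.0776  0.038 ]
fL [ 0.7104 -0.0646  0.038 ]
fR [ 0.6935 -0.1374  0.038 ]
pred tip [ 0.5983 -0.1203]
```

Emit:
apply_moves(moves=[0.01,0.004,-0.001,0.004,0.002,-0.005,-0.006,0.01,0.004,0,0.001,0,0,0,0.01,0.003,0,0,0,0,0,0.01,0,0,0,0,0,0,0.01,0,0,0,0,0,0,0.01,0,0,0,0,0,0,0.01,0,0,0,0,0,0,0.01,0,0,0,0,0,0])

```text
clock: 10.55
position: [0.5091, -0.1258, 0.0315]
ee_rot: [0.0, 0.999, 0.042, 0.001]
contact_force: [0.3, -0.6, -1.3]
width: 0.0219
```

```bash
python3 -c "
from h import *
rep([.5095,-.1264,.031],-85.3)
d=cam('wrist'); save(d,'w8.png',(170,0,350,90),4.4)
d=cam('scene'); save(d,'s8.png',(180,170,240,230),9)
"
```

```text
t 10.55 p [ 0.5091 -0.1258  0.0315] w 0.0219 F [ 0.312  -0.6293 -1.2776] M [-0.0121  0.0955 -0.0122]
jaw deg -85.19301106444198 x deg 4.80699389772763 z [ 0.0014  0.0001 -1.    ]
tool shift [0.0004 0.0007 0.0005]
rotvec [ 0.0001 -0.0014  0.0019]
```

View pics/w8.png

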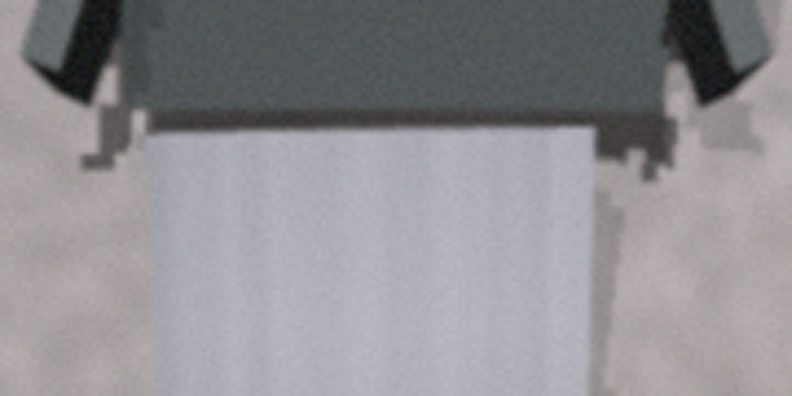

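View pics/s8.png

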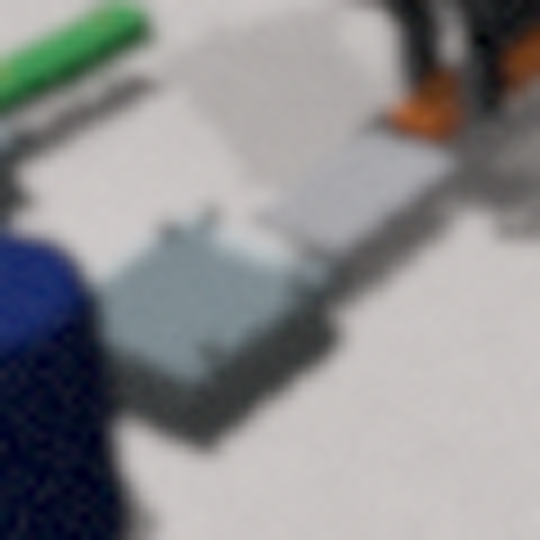

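The wrist crop (4.4x) shows the lips symmetric about x≈396 and the blade centred at x≈371. So the blade is 2.5 mm too far left and turned about 0.8° to the left. I'll correct that and then enter the mouth.

Emit:
apply_moves(moves=[0.01,0,0.0012,0.0005,0,-0.001,0.014,0.01,0,0,0,0,0,0,0.01,0.004,0,0,0,0,0,0.01,0.004,0,0,0,0,0,0.01,0.004,0,0,0,0,0,0.01,0,0,0,0,0,0,0.01,0,0,0,0,0,0,0.01,0,0,0,0,0,0])

```text
clock: 11.32
position: [0.5228, -0.1264, 0.0313]
ee_rot: [0.0, 0.999, 0.034, 0.001]
contact_force: [-0.6, -0.6, -1.0]
width: 0.022
```

```bash
python3 -c "
from h import *
rep([.5305,-.126,.031],-85.3)
d=cam('wrist'); save(d,'w9.png',(170,0,350,90),4.4)
"
```

```text
t 11.32 p [ 0.5228 -0.1264  0.0313] w 0.022 F [-0.6104 -0.5801 -1.0267] M [-0.0341  0.0007  0.0381]
jaw deg -86.10645134313592 x deg 3.8935759533666383 z [ 0.0012 -0.0003 -1.    ]
tool shift [0.0077 0.0001 0.0003]
rotvec [ 0.0004 -0.0012 -0.0141]
```

View pics/w9.png

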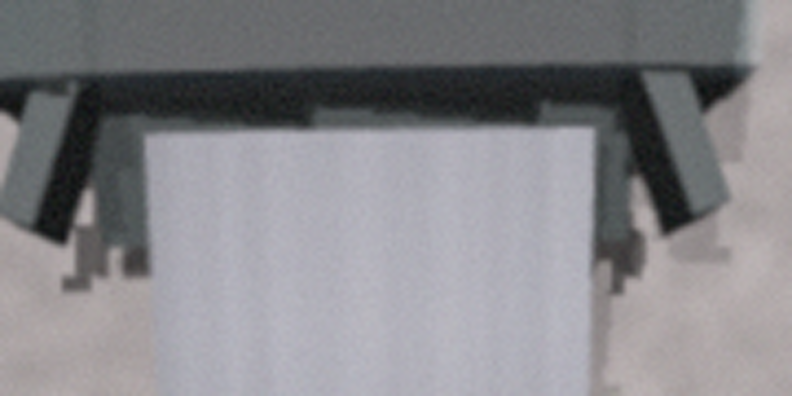

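Emit:
apply_moves(moves=[0.01,0.004,-0.0008,0,0,0,0,0.01,0.005,0,0,0,0,0,0.01,0.005,0,0,0,0,0,0.01,0.005,-0.0003,0,0,0,0,0.01,0.005,0,0,0,0,0,0.01,0.005,0,0,0,0,0,0.01,0,0,0,0,0,0,0.01,0,0,0,0,0,0])

```text
clock: 12.03
position: [0.5552, -0.1229, 0.0311]
ee_rot: [0.0, 0.999, 0.034, 0.001]
contact_force: [-0.3, -0.0, -0.4]
width: 0.0219
```

```bash
python3 -c "
from h import *
rep([.596,-.1207,.031],-86.1)
d=cam('wrist'); save(d,'w10.png',(130,0,390,150),3)
"
```

```text
t 12.03 p [ 0.5552 -0.1229  0.0311] w 0.0219 F [-0.2904 -0.0452 -0.4222] M [0.0009 0.0742 0.0046]
jaw deg -86.09640966488051 x deg 3.9036213495543404 z [ 0.0016 -0.0002 -1.    ]
tool shift [0.0409 0.0006 0.0002]
rotvec [ 0.0004 -0.0015  0.0001]
```

View pics/w10.png

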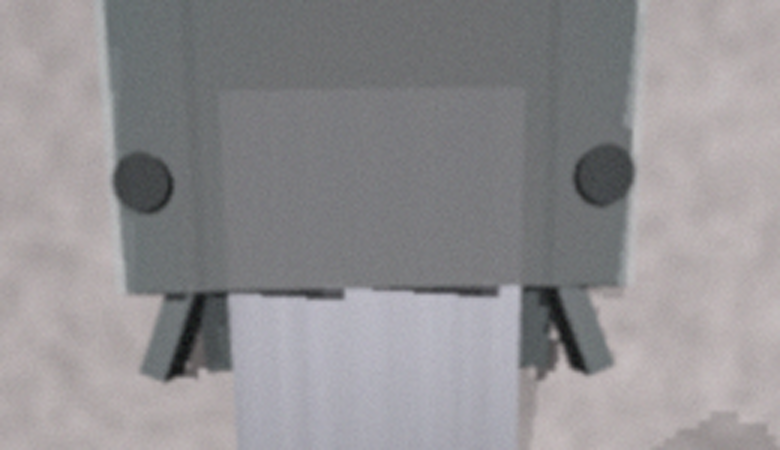

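The blade shows through the cover at x 219–526, with slot sides at 190 and 553, so it is centred and parallel about 29 mm in. I'll continue.

Emit:
apply_moves(moves=[0.01,0.005,0,0,0,0,0,0.01,0.005,-0.0002,0,0,0,0,0.01,0.005,0,0,0,0,0,0.01,0.005,-0.0002,0,0,0,0,0.01,0.005,0,0,0,0,0,0.01,0.005,0,0,0,0,0,0.01,0,0,0,0,0,0,0.01,0,0,0,0,0,0])

```text
clock: 12.75
position: [0.5882, -0.1202, 0.0311]
ee_rot: [0.0, 0.999, 0.034, 0.001]
contact_force: [-0.1, 0.1, -0.2]
width: 0.022
```

```bash
python3 -c "
from h import *
rep([.596,-.1207,.031],-86.1)
d=cam('wrist'); save(d,'w11.png',s=1.5)
"
```

```text
t 12.75 p [ 0.5882 -0.1202  0.0311] w 0.022 F [-0.0655  0.0833 -0.1664] M [-0.0477  0.0523  0.019 ]
jaw deg -86.11185287879123 x deg 3.88817491493979 z [ 0.0017 -0.0002 -1.    ]
tool shift [0.0077 0.0011 0.0001]
rotvec [ 0.0003 -0.0017 -0.0002]
```

View pics/w11.png

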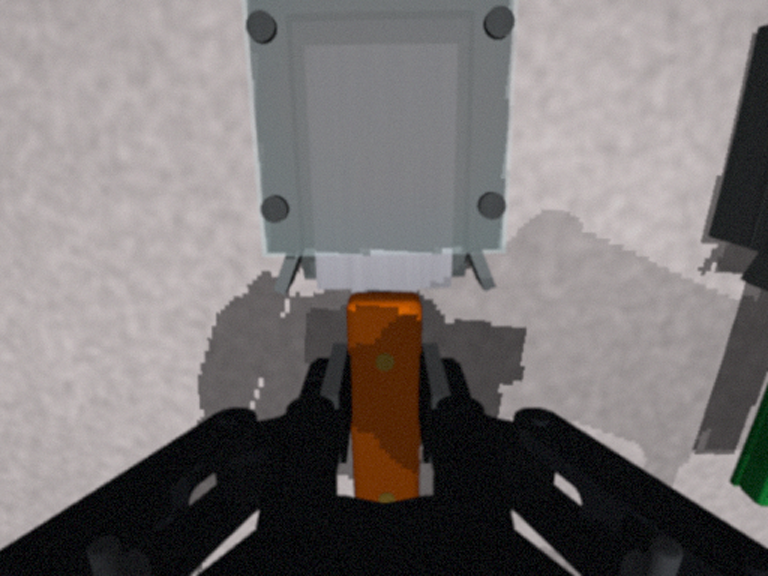

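About 9–10 mm remains: the end wall is at y≈10 and the blade front at y≈43.

Emit:
apply_moves(moves=[0.01,0.004,0,0,0,0,0,0.01,0.003,0,0,0,0,0,0.01,0.001,0,0,0,0,0,0.01,0.001,0,0,0,0,0,0.01,0.001,0,0,0,0,0,0.01,0.001,0,0,0,0,0,0.01,0,0,0,0,0,0,0.01,0,0,0,0,0,0])

```text
clock: 13.47
position: [0.5965, -0.1193, 0.0304]
ee_rot: [-0.0, 0.999, 0.034, -0.003]
contact_force: [-0.7, 0.0, -0.6]
width: 0.0219
```

```bash
python3 -c "
from h import *
rep([.596,-.1207,.031],-86.1)
d=cam('wrist'); save(d,'w12.png',(130,0,390,200),3)
"
```

```text
t 13.47 p [ 0.5965 -0.1193  0.0304] w 0.0219 F [-0.7104  0.0241 -0.6055] M [-0.0716  0.1623  0.0272]
jaw deg -86.10637093854446 x deg 3.893840179928162 z [-0.0051  0.0004 -1.    ]
tool shift [-0.0006  0.0014 -0.0006]
rotvec [-0.0007  0.0051 -0.0001]
```

View pics/w12.png

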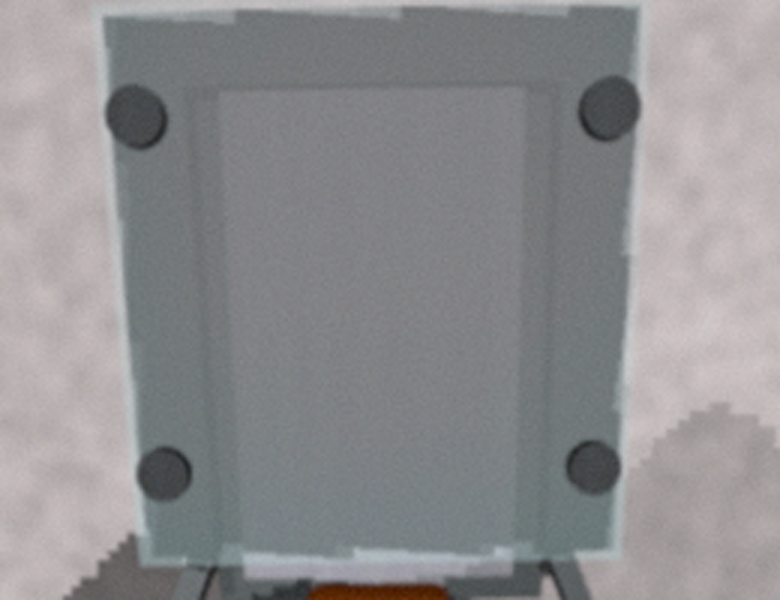

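Emit:
apply_moves(moves=[0.01,0.002,0,0,0,0.004,0,0.01,0.002,0,0,0,0,0,0.01,0.002,0,0,0,0,0,0.01,0.002,0,0,0,0,0,0.01,0.002,0,0,0,0,0,0.01,0.002,0,0,0,0,0,0.01,0.002,0,0,0,0,0,0.01,0.002,0,0,0,0,0])

```text
clock: 14.18
position: [0.5964, -0.1187, 0.0288]
ee_rot: [-0.001, 0.999, 0.035, -0.017]
contact_force: [-7.7, -1.9, 4.1]
width: 0.0215
```

```bash
python3 -c "
from h import *
rep([.596,-.1207,.031],-86.1)
d=cam('wrist'); save(d,'w13.png',(130,0,390,200),3)
"
```

```text
t 14.18 p [ 0.5964 -0.1187  0.0288] w 0.0215 F [-7.7382 -1.8721  4.1102] M [-0.1586  0.6948  0.0131]
jaw deg -85.94636820051441 x deg 4.060209398485861 z [-0.0339  0.001  -0.9994]
tool shift [-0.0006  0.002  -0.0022]
rotvec [-0.0034  0.0337  0.0027]
```

View pics/w13.png

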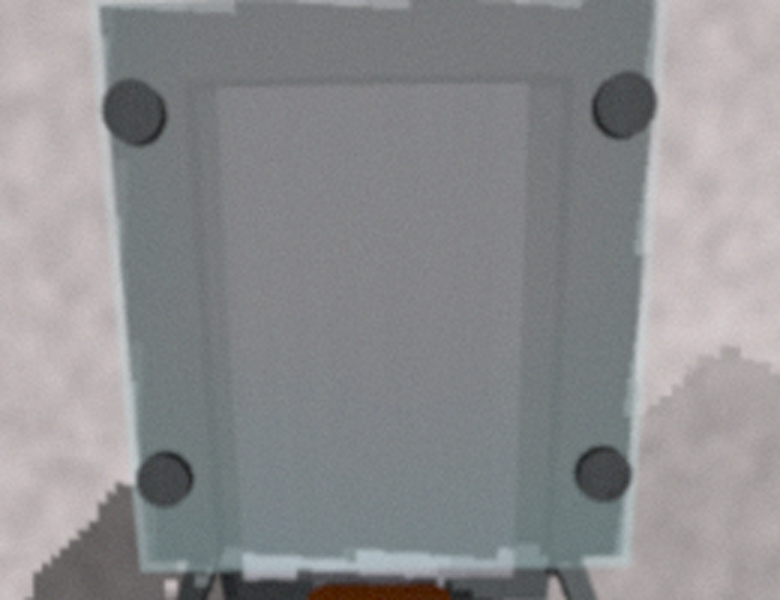

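The push met 7.7 N at the end wall and the blade front coincides with it. Next I level the tool, lower slightly and release.

Emit:
apply_moves(moves=[0.01,0.0005,0,0.0005,0,0.016,0,0.01,0.0005,0,0.0005,0,0.016,0,0.01,0.0005,0,0,0,0,0,0.01,0.0005,0,0,0,0,0,0.03,0,0,0,0,0,0,0.045,0,0,0,0,0,0,0.045,0,0,0,0,0,0,0.045,0,0,0,0,0,0])

```text
clock: 14.9
position: [0.6013, -0.1189, 0.029]
ee_rot: [-0.001, 0.999, 0.035, 0.003]
contact_force: [0.6, 1.0, 0.7]
width: 0.0446
```

```bash
python3 -c "
from h import *
rep([.596,-.1207,.031],-86.1)
d=cam('wrist'); save(d,'w14.png',s=1.5)
"
```

```text
t 14.9 p [ 0.6013 -0.1189  0.029 ] w 0.0446 F [0.5558 0.99   0.7164] M [-0.0065  0.0332 -0.0372]
jaw deg -85.98843133992608 x deg 4.010813515728723 z [ 0.0057  0.0026 -1.    ]
tool shift [-0.0054  0.0014 -0.002 ]
rotvec [-0.0022 -0.0059  0.0019]
```

View pics/w14.png

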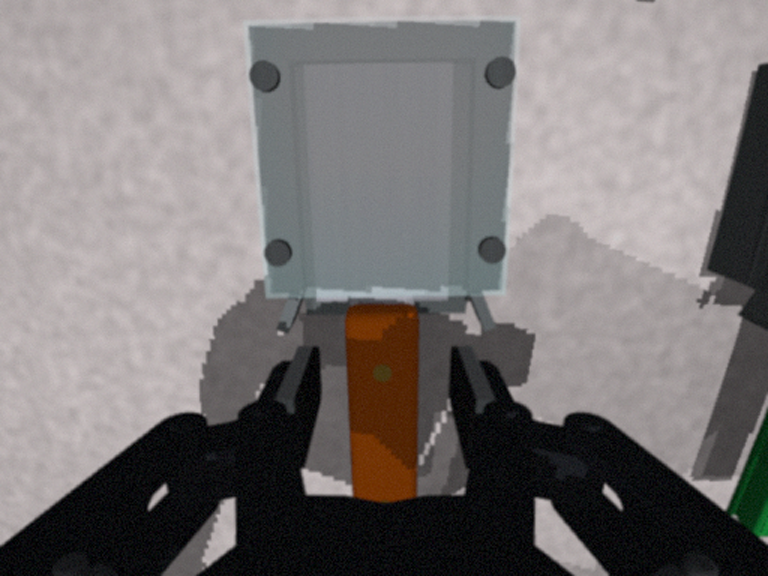

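The scraper is released at rest, with its blade front at y≈62 against the end wall at about 60. The finger gaps are even, so I go straight up.

Emit:
apply_moves(moves=[0.05,0,0,-0.005,0,0,0,0.05,0,0,-0.015,0,0,0,0.05,0,0,-0.02,0,0,0,0.05,0,0,-0.025,0,0,0,0.05,0,0,-0.025,0,0,0,0.05,-0.01,0,-0.025,0,0,0,0.06,-0.02,0,-0.025,0,0,0,0.06,-0.02,0,-0.02,0,0,0])

```text
clock: 15.62
position: [0.5524, -0.122, 0.1922]
ee_rot: [-0.003, 0.999, 0.036, 0.001]
contact_force: [-0.5, -0.8, 1.0]
width: 0.0597
```

```bash
python3 -c "
from h import *
rep([.48,.1785,.20],-84.7)
d=cam('wrist'); save(d,'w15.png',s=1.5)
"
```

```text
t 15.62 p [ 0.5524 -0.122   0.1922] w 0.0597 F [-0.4742 -0.7857  1.0249] M [-0.0025  0.0171 -0.0053]
jaw deg -85.88483651620197 x deg 4.114239221688512 z [ 0.0027  0.0054 -1.    ]
tool shift [-0.0507 -0.3049 -0.0064]
rotvec [-0.0051 -0.0032 -0.0207]
```

View pics/w15.png

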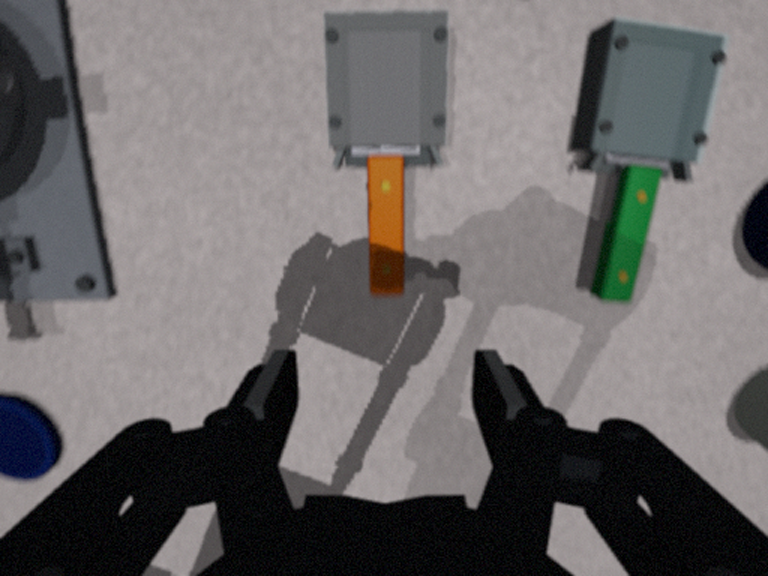

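```bash
python3 -c "
from h import *
d=ld('wrist'); s,p,R=st(); c=-d['R'].T@d['t']; print(R.inv().apply(c-p), s['qpos']); print(R.as_matrix().T@d['R'].T)
"
```

```text
[ 0.078   0.0012 -0.1369] [-0.3454  0.2784  1.5904  0.0046  1.2694  1.1524]
[[-0.0005 -0.9566 -0.2912]
 [ 1.      0.0002 -0.0024]
 [ 0.0024 -0.2912  0.9566]]
```

Emit:
apply_moves(moves=[0.07,-0.01,-0.037,0,0,0,0,0.07,-0.01,-0.037,0,0,0,0,0.07,-0.01,-0.037,0,0,0,0,0.07,-0.01,-0.037,0,0,0,0,0.07,-0.01,-0.037,0,0,0,0,0.07,-0.01,-0.037,0,0,0,0,0.07,-0.01,-0.037,0,0,0,0,0.07,-0.008,-0.03,0,0,0,0])

```text
clock: 16.33
position: [0.455, 0.1637, 0.2024]
ee_rot: [0.001, 1.0, 0.028, 0.013]
contact_force: [0.8, 0.4, -0.3]
width: 0.0697
```

```bash
python3 -c "
from h import *
rep([.477,.1785,.15],-84.7)
"
```

```text
t 16.33 p [0.455  0.1637 0.2024] w 0.0697 F [ 0.8341  0.3554 -0.3349] M [0.0005 0.0124 0.0018]
jaw deg -86.79718565026076 x deg 3.207983289268407 z [ 0.0269 -0.0019 -0.9996]
tool shift [ 0.0214 -0.0138  0.0529]
rotvec [ 0.0039 -0.0267 -0.0366]
```

Emit:
apply_moves(moves=[0.07,0.004,-0.003,0.01,0.002,-0.013,-0.018,0.07,0.004,-0.003,0.01,0.002,-0.013,-0.018,0.07,0.004,-0.003,0.01,0,0,0,0.07,0.002,-0.002,0.01,0,0,0,0.07,0,0,0.005,0,0,0,0.07,0,0,0,0,0,0,0.07,0,0,0,0,0,0,0.07,0,0,0,0,0,0])

```text
clock: 17.0
position: [0.4688, 0.1792, 0.1536]
ee_rot: [-0.001, 0.999, 0.049, -0.001]
contact_force: [0.3, 0.5, 0.3]
width: 0.0697
```

```bash
python3 -c "
from h import *
rep([.477,.1785,.15],-84.7)
d=cam('wrist'); save(d,'w16.png',s=1.5)
"
```

```text
t 17.0 p [0.4688 0.1792 0.1536] w 0.0697 F [0.3214 0.4507 0.3362] M [-0.0297  0.0032 -0.014 ]
jaw deg -84.40114096261239 x deg 5.59896241990936 z [-0.0012  0.0016 -1.    ]
tool shift [0.0081 0.0015 0.0036]
rotvec [-0.0017  0.001   0.0052]
```

View pics/w16.png

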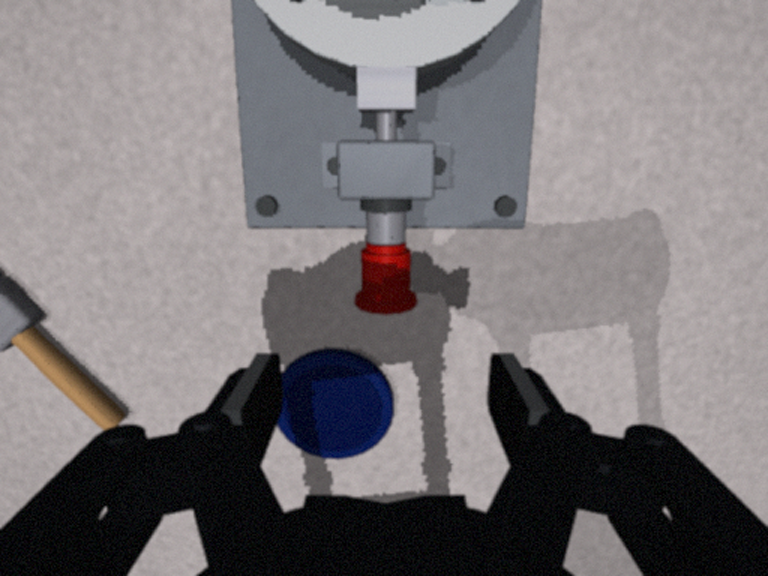

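The barrel spans (362–411, 247–292) with the flange at (386,300), centred between the fingers at x≈385. The axis runs straight up the picture.

```bash
python3 -c "
from h import *
d=ld('wrist')
D=lambda u,v,z:px2w(d,(u+.5)/1.5-.5,(v+.5)/1.5-.5,z)
a,b,f=D(386,247,.083),D(386,290,.083),D(386,305,.08); print(a,b,f,D(386,142,.092),D(386,198,.092), D(340,198,.092),D(434,198,.092))
print('range',d['range_z'][int(265/1.5),257], px2w(d,257,176), px2w(d,257,192),px2w(d,257,197))
print('plate',D(248,228,.012),D(525,228,.012))
"
```

```text
[0.4987 0.1803 0.083 ] [0.477  0.1782 0.083 ] [0.468  0.1773 0.08  ] [0.5471 0.1851 0.092 ] [0.523  0.1827 0.092 ] [0.521  0.2033 0.092 ] [0.5251 0.1612 0.092 ]
range 0.22158957 [0.4893 0.1795 0.08  ] [0.4773 0.1783 0.0812] [0.4737 0.178  0.0822]
plate [0.4873 0.2681 0.012 ] [0.5046 0.0913 0.012 ]
```

Emit:
apply_moves(moves=[0.07,0.004,0,0.02,0,0,0,0.07,0.004,0,0.02,0,0,0,0.07,0.004,0,0.02,0,0,0,0.07,0.002,0,0.018,0,0,0,0.07,0,0,0,0,0,0,0.07,0,0,0,0,0,0,0.07,0,0,0,0,0,0,0.07,0,0,0,0,0,0])

```text
clock: 17.72
position: [0.4885, 0.1789, 0.0796]
ee_rot: [-0.002, 0.999, 0.046, 0.006]
contact_force: [0.6, -0.0, 0.6]
width: 0.0696
```

```bash
python3 -c "
from h import *
rep([.486,.1795,.051],-84.5)
"
```

```text
t 17.72 p [0.4885 0.1789 0.0796] w 0.0696 F [ 0.6348 -0.0455  0.6129] M [-0.0172 -0.0125 -0.0138]
jaw deg -84.67811670775134 x deg 5.3198464997837105 z [ 0.0119  0.004  -0.9999]
tool shift [-0.0028 -0.0008  0.0286]
rotvec [-0.0029 -0.0123 -0.0031]
```

Emit:
apply_moves(moves=[0.07,-0.001,0,0.014,-0.002,-0.012,-0.003,0.07,-0.001,0,0.013,0,0,0,0.07,0,0,0,0,0,0,0.07,0,0,0,0,0,0,0.07,0,0,0,0,0,0,0.07,0,0,0,0,0,0,0.06,0,0,0,0,0,0,0.06,0,0,0,0,0,0])

```text
clock: 18.38
position: [0.4902, 0.1797, 0.0557]
ee_rot: [-0.001, 0.999, 0.048, 0.004]
contact_force: [-0.2, 0.1, -0.1]
width: 0.0596
```

```bash
python3 -c "
from h import *
rep([.486,.1795,.051],-84.5)
d=cam('wrist'); save(d,'w17.png',s=1.5)
"
```

```text
t 18.38 p [0.4902 0.1797 0.0557] w 0.0596 F [-0.2343  0.1027 -0.1019] M [0.0399 0.0404 0.0049]
jaw deg -84.45409857126354 x deg 5.54493626069524 z [ 0.0088  0.0027 -1.    ]
tool shift [-0.0042 -0.0002  0.0046]
rotvec [-0.0019 -0.009   0.0008]
```

View pics/w17.png

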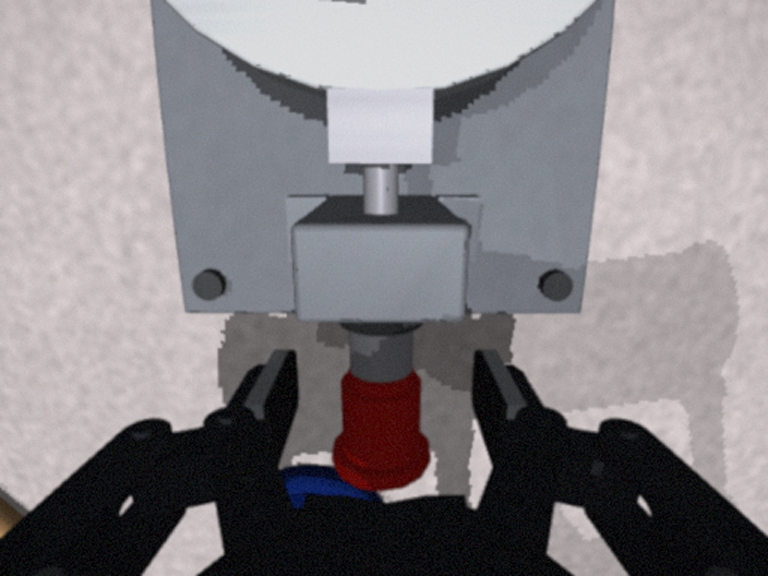

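```bash
python3 -c "
from h import *
d=ld('wrist'); s,p,R=st()
D=lambda u,v,z:px2w(d,(u+.5)/1.5-.5,(v+.5)/1.5-.5,z)
for u,v,z in [(343,378,.07),(420,378,.07),(340,432,.07),(421,432,.07),(381,371,.083),(381,432,.083),(335,448,.07),(430,448,.07),(381,318,.092)]: print(u,v,D(u,v,z), R.inv().apply(D(u,v,z)-p))
"
```

```text
343 378 [0.4945 0.1922 0.07  ] [ 0.0056 -0.012  -0.0142]
420 378 [0.4969 0.1678 0.07  ] [ 0.0056  0.0125 -0.0143]
340 432 [0.4744 0.1919 0.07  ] [-0.0145 -0.0136 -0.0144]
421 432 [0.477  0.1651 0.07  ] [-0.0145  0.0133 -0.0144]
381 371 [0.5049 0.1809 0.083 ] [ 0.0149  0.0002 -0.0271]
381 432 [0.4848 0.179  0.083 ] [-0.0053  0.0001 -0.0273]
335 448 [0.4679 0.1931 0.07  ] [-0.0208 -0.0155 -0.0144]
430 448 [0.471  0.1613 0.07  ] [-0.0208  0.0165 -0.0145]
381 318 [0.5243 0.1826 0.092 ] [ 0.0345  0.0004 -0.036 ]
```

Emit:
apply_moves(moves=[0.06,-0.004,0,0.005,-0.002,-0.009,0,0.06,0,0,0,0,0,0,0.02,0,0,0,0,0,0,0.01,0,0,0,0,0,0,0.01,0,0,0,0,0,0,0.01,0,0,0,0,0,0,0.01,0,0,0,0,0,0,0.01,0,0,0,0,0,0], newtons=70)

```text
clock: 19.1
position: [0.4859, 0.1806, 0.051]
ee_rot: [-0.001, 0.999, 0.048, 0.0]
contact_force: [0.3, 1.1, -0.0]
width: 0.0237
```

```bash
python3 -c "
from h import *
rep([.486,.1795,.051],-84.5)
d=cam('wrist'); save(d,'w18.png',s=1.5)
"
```

```text
t 19.1 p [0.4859 0.1806 0.051 ] w 0.0237 F [ 0.293   1.0695 -0.0325] M [ 0.0259  0.0426 -0.0375]
jaw deg -84.52591136789017 x deg 5.474063606844028 z [-0.      0.0022 -1.    ]
tool shift [-0.      0.0011 -0.    ]
rotvec [-0.0022 -0.0002 -0.0005]
```

View pics/w18.png

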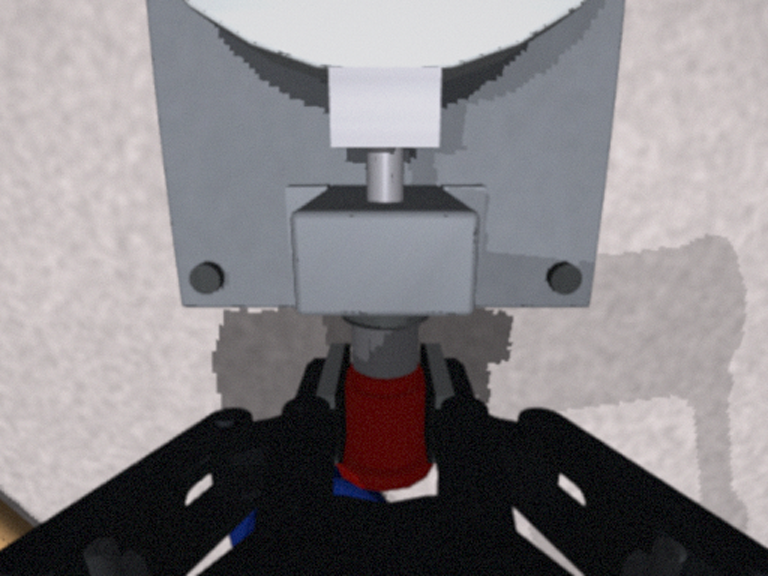

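The barrel is gripped, opening 23.7 mm. Now I pull back along the tool's −x.

Emit:
apply_moves(moves=[0.01,-0.002,0,0,0,0,0,0.01,-0.003,0,0,0,0,0,0.01,-0.004,0,0,0,0,0,0.01,-0.004,0,0,0,0,0,0.01,-0.004,0,0,0,0,0,0.01,-0.004,0,0,0,0,0,0.01,-0.004,0,0,0,0,0,0.01,-0.004,0,0,0,0,0], newtons=90)

```text
clock: 19.82
position: [0.4748, 0.1796, 0.0513]
ee_rot: [-0.003, 0.999, 0.048, 0.019]
contact_force: [8.1, 0.8, -6.6]
width: 0.0233
```

```bash
python3 -c "
from h import *
rep([.4859-.018*.9954,.1806-.018*.0954,.051],-84.5)
d=cam('wrist'); save(d,'w19.png',s=1.5)
"
```

```text
t 19.82 p [0.4748 0.1796 0.0513] w 0.0233 F [ 8.0965  0.7989 -6.6158] M [-0.0026 -0.8258 -0.0328]
jaw deg -84.4960471243279 x deg 5.496269759419871 z [ 0.0378  0.0072 -0.9993]
tool shift [-0.0069  0.      0.    ]
rotvec [-0.0035 -0.0384  0.    ]
```

View pics/w19.png

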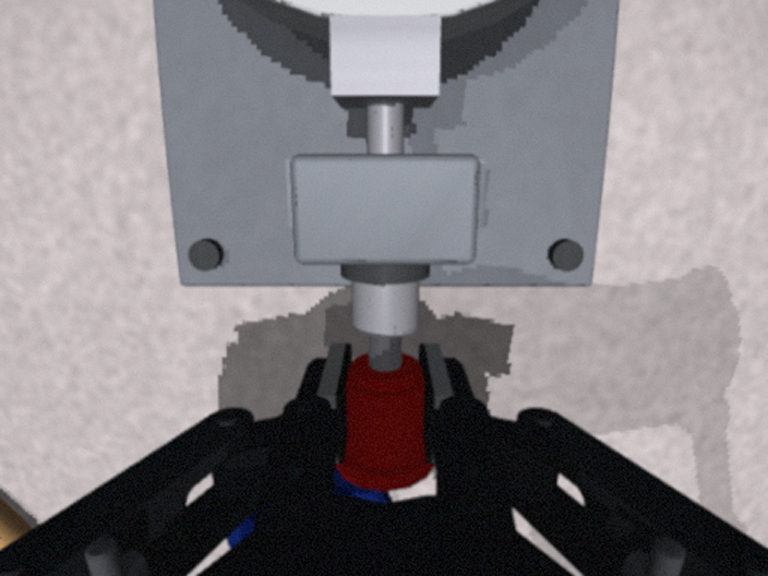

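Emit:
apply_moves(moves=[0.01,-0.005,0,0,0,-0.015,0,0.01,-0.006,0,0,0,-0.015,0,0.01,-0.006,0,0,0,-0.015,0,0.01,-0.006,0,0,0,-0.015,0,0.01,-0.007,0,0,0,-0.015,0,0.01,-0.007,0,0,0,-0.015,0,0.01,-0.007,0,0,0,-0.015,0,0.01,-0.007,0,0,0,-0.015,0])

```text
clock: 20.53
position: [0.468, 0.179, 0.0514]
ee_rot: [-0.003, 0.999, 0.049, 0.003]
contact_force: [13.6, 1.4, -14.5]
width: 0.0233
```

```bash
python3 -c "
from h import *
rep([.4859-.018*.9954,.1806-.018*.0954,.051],-84.5)
d=cam('wrist'); save(d,'w20.png',s=1.5)
"
```

```text
t 20.53 p [0.468  0.179  0.0514] w 0.0233 F [ 13.5795   1.4367 -14.5276] M [ 0.0132 -2.1477 -0.095 ]
jaw deg -84.42310157197076 x deg 5.574443903299172 z [ 0.0063  0.0068 -1.    ]
tool shift [-0.0001  0.0001  0.0003]
rotvec [-0.0061 -0.007   0.0013]
```

View pics/w20.png

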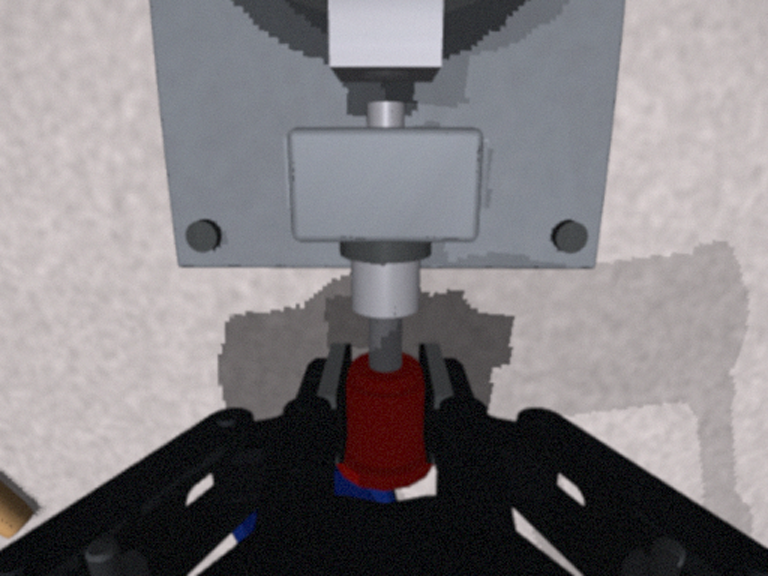

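The knob has travelled 18.0 mm and the force has climbed past the spring's 9 N, so it is at the stop. The pin end at (386,105) is clear of the dial lug, which ends at y≈80. I'll hold with a steady offset and ease the vertical load.

Emit:
apply_moves(moves=[0.01,-0.006,0,0.001,0,-0.012,0,0.01,-0.006,0,0.001,0,-0.012,0,0.01,-0.006,0,0.001,0,-0.012,0,0.01,-0.006,0,0.001,0,-0.012,0,0.01,-0.006,0,0.001,0,-0.012,0,0.01,-0.006,0,0.001,0,-0.012,0,0.01,-0.006,0,0.001,0,-0.012,0,0.01,-0.006,0,0.001,0,-0.012,0])

```text
clock: 21.25
position: [0.468, 0.179, 0.0512]
ee_rot: [-0.005, 0.999, 0.049, 0.003]
contact_force: [9.7, 1.5, -5.6]
width: 0.0234
```

```bash
python3 -c "
from h import *
rep([.4859-.018*.9954,.1806-.018*.0954,.051],-84.5)
import time
for n in ['scene','top','wrist']:
  d=cam(n)
  if n=='top': save(d,'t21.png',s=1.5)
  if n=='scene': save(d,'s21.png',s=1.5)
  if n=='wrist': save(d,'w21.png',s=1.5)
rep()
"
```

```text
t 21.25 p [0.468  0.179  0.0512] w 0.0234 F [ 9.7162  1.4686 -5.5932] M [-0.1789 -1.5714 -0.1523]
jaw deg -84.3815793676076 x deg 5.614940678649552 z [ 0.0061  0.0094 -0.9999]
tool shift [-0.0001  0.0001  0.0002]
rotvec [-0.0088 -0.0069  0.002 ]
t 21.4 p [0.468  0.179  0.0511] w 0.0231 F [10.9293  0.8192 -5.0393] M [-0.1096 -1.5868 -0.0845]
jaw deg -84.38099046228595 x deg 5.615562063602799 z [ 0.006   0.0094 -0.9999]
```

View pics/t21.png

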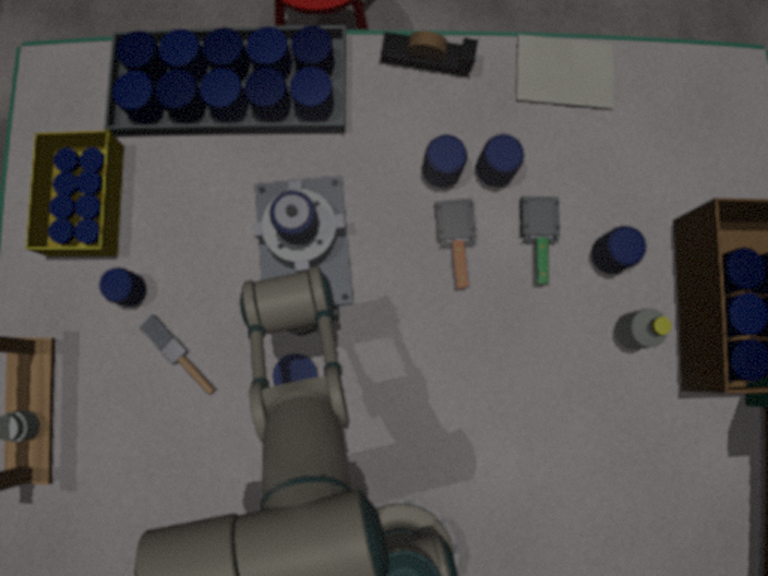

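View pics/s21.png

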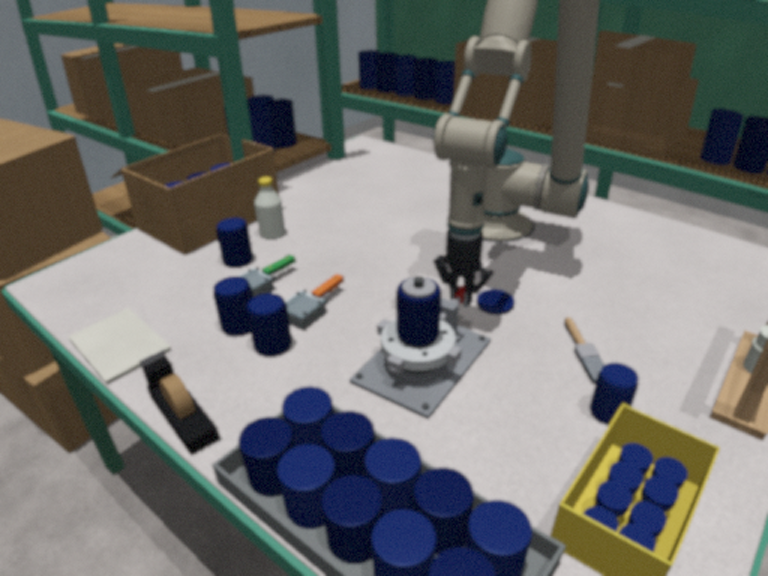

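View pics/w21.png

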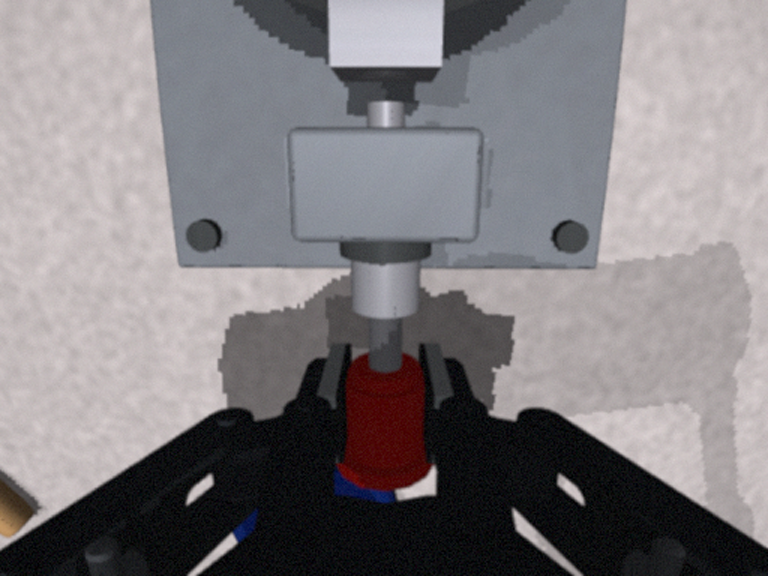

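The hold is steady at 18.0 mm over the 0.15 s of pictures, about 10–11 N, and the dial lug is still in line. In the top view the orange grip ends as far from its guard as the green one (about 88 px from each far edge). Everything else is unmoved, so I hand in.

```bash
python3 -c "
from h import *
print(workorder.sign_off()); rep()
"
```

```text
the job is handed in; nothing more can be done
None
the job is handed in; nothing more can be done
```

The job is handed in: the loose scraper is home in the empty guard and released, and the red plunger knob is held fully back.

- **Scraper:** I pushed it in until it met the end wall at about 8 N, then let go. The pictures show the blade front at the end wall. In the top view its grip ends as far from its guard as the green one does.
- **Plunger:** The knob moved 18.0 mm, its full travel, and stayed there while the last pictures were taken (0.15 s). The pull was 10–11 N, above the spring's 9 N, and the wrist picture shows the pin clear of the dial lug.
- **Everything else:** The dial and the other things on the bench look unmoved. The clock stood at about 21.4 s, against the 61 s limit.

**Disagreements:**
- The top and wrist cameras differed by about 5 mm on where the empty guard stands. I lined the blade up directly against the guard's lips in the wrist view instead.
- About 5 N of vertical load remained on the knob grip at the end.
- No reading was possible after handing in, so the final second is unchecked.

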